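# Dress the ceramics display board

## Task

Set out the ceramics on the dark wooden display board: lay the wooden ring centred on the slate disc and seat the white globe vase upright in the ring, stand the blue beaker centred on the oak block, stand the yellow stepped cone on the board halfway between the slate disc and the oak block, and stand the orange-capped white shaker in front of the cone, centred on the board's cork spot. Leave the violet beaker where it stands, tip no piece over, and finish with everything standing still and let go.

Things in the scene. Friction and masses are not known exactly. Their poses are not given: they have to be found in the camera images.
- board: fixed dark wooden board, 160 (x) x 320 (y) x 12 mm thick, flat on the table. Origin: centre of underside; x points away from the robot (turned up to 0.2 rad). Slate disc and oak block stand fixed on it at (30, 110) and (30, -110) mm, which is where varies; halfway is (30, 0) mm. A flush yellow-edged cork spot, 42 mm across, is inlaid at (-50, 0) mm, on the robot's side
- oak_block: fixed light-wood square stand on the board, 75 x 75 x 30 mm high. Origin: centre of its underside, at the board's top; its upper face is at 30 mm above the origin
- slate_disc: fixed slate-grey round stand on the board, 76 mm diameter, 25 mm high. Origin: centre of its underside, at the board's top; its upper face is 25 mm above the origin
- ring: loose wooden ring lying flat, 60 mm outer and 40 mm inner diameter, 18 mm high, about 50 g. Origin: centre of its underside, z up
- globe: loose white globe vase, 82 mm tall, 62 mm across at 28 mm height, with a round foot 30 mm across and 5 mm tall under a flat shoulder 50 mm across; on top a fixed round wooden stopper 25 mm across, from 60 to 82 mm height, good to grip. About 140 g. Origin: centre of the foot's underside, z up. Seated, the foot is in the ring's hole and the shoulder on its rim: origin 13 mm above the ring's underside
- beaker: loose blue ceramic beaker without handle, open at the top, 56 mm outer diameter (from 12 mm height upward), wall 4 mm, 75 mm tall, about 150 g. Origin: centre of the underside, z up
- cone: loose yellow stepped cone of four round tiers, each 22 mm high, 52, 43, 34 and 26 mm in diameter from the bottom up, 88 mm tall, about 160 g. Origin: centre of the underside, z up
- shaker: loose small white round shaker with a domed orange cap, 34 mm diameter up to 42 mm height, 57 mm tall, about 90 g. Origin: centre of the underside, z up
- violet_beaker: loose violet beaker, of the same shape and size as the blue one; to be left where it stands. Origin: centre of the underside, z up
There are look-alikes about, which are no part of the job. Leave any green or turquoise look-alike of the shaker alone. Several things look just like the beaker: the one meant starts farthest to the robot's right.

How it is judged:
By the outcome, as a careful person would: the job done as asked, in the order asked, and still so for the second after the job is handed in, with the robot touching nothing.
It also fails if it takes over 112 s, if anything falls off the work surface, if the arm or the gripper's body presses on something with over 40 N, if the wrist force passes 120 N, or if a joint passes its speed limit or range.

## Robot

A 6-joint arm with a two-finger parallel gripper is mounted at the origin on the work surface. World frame = base frame: x ahead of the robot, y to its left, z up, the work surface at z = 0. Lengths are in m, angles in degrees, forces in N, time in s.
With the tool pointing down it reaches from about 0.3 to 0.75 m from the base axis. Payload 8.5 kg.
Tool frame: the origin (TCP) lies at the very end of the fingers, on their centre line; the grasp point (between the pads) lies 19 mm behind it; x points along the fingers, y is the direction in which the jaws open and shut, and the axes are right-handed (so a half turn about x gives the same grasp; the last joint's range is limited). The gripper opens to 85 mm and grips with 20 to 120 N. Pads are 22 mm wide; open, the fingers measure 114 mm over their backs; the gripper's body (76 mm by 85 mm) begins 54 mm behind the grasp point. The pads swing forward as they close: fully open they stand 13 mm farther back than shut.
Start: joints at [52.867, 21.807, 74.336, -0, 83.858, -12.336], TCP at [0.231, 0.499, 0.231] pointing down, gripper open.
Joint ranges: [-178.18, 178.18], [-50.72, 133.34], [12.68, 142.11], [-81.47, 261.47], [9.98, 163.14], [-165.26, 165.26]. Speed limits (degrees/s): [136.94, 136.94, 180, 180, 180, 180].

## Interface

Orientations are given as a 3x3 rotation matrix whose columns are the frame's x, y, z axes.
In Python, from rig import sensors, cams, env gives the robot as it stands.
- The arm moves only by the shell command python3 -m crank 'ROWS' [FORCE]. ROWS is a JSON object of lists of equal length, an entry for each row: "hand": the closure in counts, from 0 (fully open) to 255 (shut); "translation": the shift along the tool's x, y, z in m, a list of three; "dr": the turn, a rotation vector about the tool's x, y, z in rad, a list of three. A call has 1 to 5 rows; each row is the pose to reach, as a shift and turn from the pose commanded when the call began, along the tool's axes at that moment; what a row does not reach only later rows make up. A row lasts 1/10 s, in which the tool goes at most 50 mm and 8.59 degrees, less where a joint would pass 70% of its speed; a pose out of reach is approached as far as the arm can. A call with a gripper value outside its range is refused whole. The fingers move at their own pace and stop on an object; FORCE is the grip in N (left out, the last holds). Time passes only in rows, so rows that repeat a pose let the fingers close. It gives the time, the measured TCP pose, the force and the opening at its end, in the units of the state.
- sensors.observe(): the state, without advancing time (a new reading comes with each control period).
- cams.get_image(name): name is "scene" or "top" or "wrist"; returns (picture, depth): 480x640x3 uint8, blue, green, red; 480x640 float32, m along the optical axis (not along the pixel's ray), 0 where there is no reading.
- cams.calibration(name): a dict with "vertical_fov" (degrees; the focal length in pixels is half the picture's height over the tangent of half this angle, whatever the lens; pixels are square), "cx", "cy" (the principal point, pixels), "extrinsics" (4x4, takes a point from camera to world coordinates). Camera axes: x right, y down, z forward; pixel columns grow to the right and rows downward; lengths in m; the calibration is good to about 2 mm. A picture is of the moment at which its call begins: read the wrist's pose just before it. calibration takes no time and is no camera call; for the wrist camera it gives the pose at the moment of the call.
- env.close_job(): hands the job in, once; it reports no verdict.
The state is a dict: "time_s": time; "q": joint angles; "qvel": joint speeds; "joint_efforts": joint torques, N m; "position": TCP position; "tool_rot": TCP orientation; "ft_force": force on the tool from outside, world axes, zero at the start; "wrist_torque": the same for the moment, N m; "grip_width": finger opening in m.
Only numpy, scipy, OpenCV 4.12 (cv2) and the standard library are available. Lean on these libraries where they do the work, as an engineer would, in place of code of your own. Each camera call takes 0.05 s, during which the arm holds its last target. There are 200 camera calls.

## Working session

There is one attempt and no reset: what is moved stays moved. The work goes in short steps, Python scripts to look and compute and a shell command to move; the robot and the scene stay as the last step left them, time stands still between calls to the robot, and variables do not carry over. Pictures are saved under pics/ and viewed, about 12 in all and at most 16, crops included, and the job is handed in when it is done.

```bash
ls; mkdir -p pics; python3 - <<'E'
from rig import sensors,cams,env
import cv2
s=sensors.observe();print(s)
for n in("scene","top"):
    c=cams.calibration(n);print(n,c)
    im,d=cams.get_image(n);cv2.imwrite(f"pics/{n}0.png",im)
    import numpy as np;np.save(f"pics/{n}0.npy",d)
E
```

```text
pics
{'time_s': 0.0, 'q': array([ 5.28668401e+01,  2.18442061e+01,  7.43857206e+01,  4.17328954e-04,
        8.38587690e+01, -1.23366056e+01]), 'qvel': array([ 0.08720632, -0.01725712,  0.03261251,  0.03364898,  0.02416474,
        0.0425961 ]), 'joint_efforts': array([-6.06278554e-04, -4.48470211e+01, -2.31278479e+01, -2.02842821e-04,
        4.81228155e-03, -2.32689686e-06]), 'position': array([0.23049314, 0.49904624, 0.23067595]), 'tool_rot': array([[-9.40273407e-04,  4.19397491e-01,  9.07802214e-01],
       [-1.22977329e-03,  9.07801444e-01, -4.19398409e-01],
       [-9.99998802e-01, -1.51074009e-03, -3.37817724e-04]]), 'ft_force': array([-0.57764706,  0.2389474 , -0.15118875]), 'wrist_torque': array([-0.00796181,  0.00684468, -0.07273232]), 'grip_width': 0.08475458451783623}
scene {'vertical_fov': 56.598842879111565, 'cx': 318.46661054946617, 'cy': 240.3836926010373, 'extrinsics': array([[-0.44757895,  0.72144777, -0.52838073,  1.04601177],
       [ 0.89412283,  0.35129978, -0.27772798,  0.27945412],
       [-0.0147462 , -0.59674247, -0.80229731,  0.81490723],
       [ 0.        ,  0.        ,  0.        ,  1.        ]])}
top {'vertical_fov': 52.338683251028144, 'cx': 316.6180638464472, 'cy': 241.49674675529576, 'extrinsics': array([[ 2.92668910e-03, -9.91808794e-01,  1.27697885e-01,
         3.97989677e-01],
       [-9.99890941e-01, -1.05391941e-03,  1.47307325e-02,
         8.09764064e-03],
       [-1.44754868e-02, -1.27727071e-01, -9.91703714e-01,
         1.08817908e+00],
       [ 0.00000000e+00,  0.00000000e+00,  0.00000000e+00,
         1.00000000e+00]])}
```

View pics/top0.png

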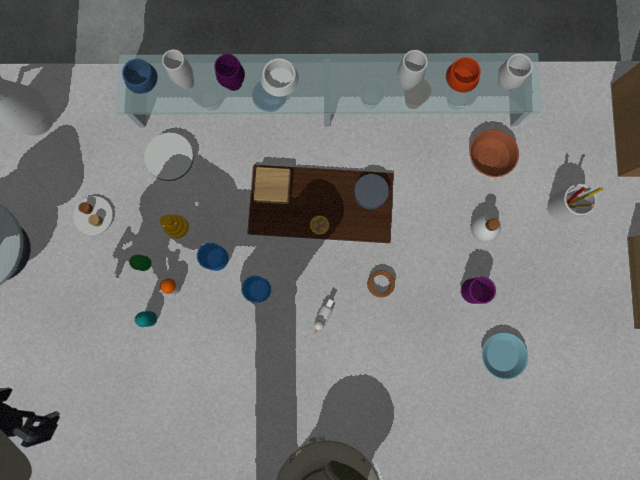

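View pics/scene0.png

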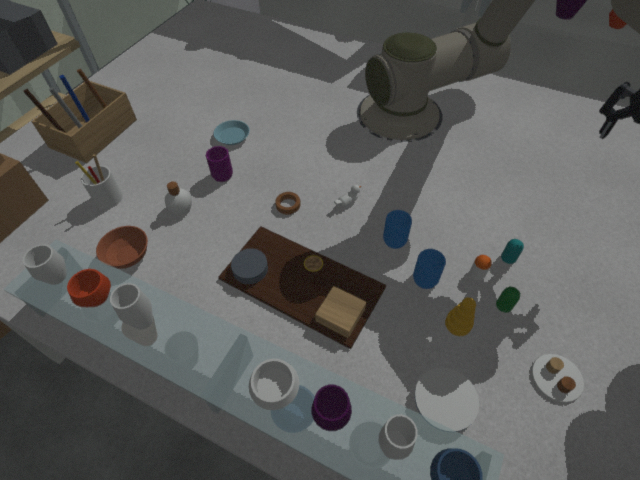

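```bash
cat > h.py <<'E'
import numpy as np, cv2
from rig import sensors,cams,env
def cal(n):
    c=cams.calibration(n); return c, 240/np.tan(np.radians(c["vertical_fov"]/2)), np.array(c["extrinsics"])
def cloud(n,d,C=None):
    c,f,E=C or cal(n)
    v,u=np.mgrid[:480,:640]
    P=np.stack([(u-c["cx"])/f*d,(v-c["cy"])/f*d,d],-1)@E[:3,:3].T+E[:3,3]
    P[d<=0]=np.nan
    return P
def ray(n,uv,z,C=None):
    c,f,E=C or cal(n)
    uv=np.atleast_2d(uv).astype(float)
    r=np.c_[(uv[:,0]-c["cx"])/f,(uv[:,1]-c["cy"])/f,np.ones(len(uv))]@E[:3,:3].T
    return E[:3,3]+r*((z-E[2,3])/r[:,2])[:,None]
def circ(p):
    p=np.asarray(p)[:,:2]; s=np.linalg.lstsq(np.c_[2*p,np.ones(len(p))],(p**2).sum(1),rcond=None)[0]
    return s[:2],np.sqrt(s[2]+s[0]**2+s[1]**2)
E
python3 - <<'E'
from h import *
im=cv2.imread("pics/top0.png");d=np.load("pics/top0.npy");P=cloud("top",d);Z=P[...,2]
Q=cloud("scene",np.load("pics/scene0.npy"))
print("table",np.nanmedian(Z[380:420,420:470]),np.nanmedian(Z[320:360,330:360]))
for nm,(u,v) in dict(ring=(381,284),globe=(485,225),b1=(256,289),b2=(212,257),violet=(478,290),cone=(174,226),shaker=(168,286),green=(140,262),turq=(145,319),slate=(372,191),oak=(272,185),tool=(325,315),shelf=(330,80),bowl=(494,153),bluebowl=(504,355),plate=(168,155)).items():
    r=26; sub=P[v-r:v+r,u-r:u+r].reshape(-1,3); sub=sub[np.isfinite(sub[:,2])]
    sub=sub[sub[:,2]>.012]; zt=np.percentile(sub[:,2],99); top=sub[sub[:,2]>zt-.008]
    c=top[:,:2]; print(nm,"ztop %.3f"%zt,"mid",np.round((c.min(0)+c.max(0))/2,3),"ext",np.round(np.ptp(c,axis=0),3),len(c))
hsv=cv2.cvtColor(im,cv2.COLOR_BGR2HSV)
big=cv2.resize(im[200:340,110:290],None,fx=4,fy=4,interpolation=cv2.INTER_CUBIC);cv2.imwrite("pics/crop1.png",big)
E
```

```text
table -0.001305284871134127 -0.0010962927836830616
ring ztop 0.021 mid [ 0.445 -0.117] ext [0.057 0.057] 315
globe ztop 0.083 mid [ 0.566 -0.345] ext [0.023 0.023] 114
b1 ztop 0.078 mid [0.431 0.153] ext [0.054 0.055] 158
b2 ztop 0.078 mid [0.499 0.247] ext [0.053 0.055] 160
violet ztop 0.077 mid [ 0.429 -0.317] ext [0.053 0.056] 182
cone ztop 0.090 mid [0.571 0.338] ext [0.024 0.025] 120
shaker ztop 0.059 mid [0.457 0.362] ext [0.068 0.071] 135
green ztop 0.059 mid [0.468 0.385] ext [0.069 0.082] 175
turq ztop 0.060 mid [0.366 0.394] ext [0.029 0.027] 124
slate ztop 0.040 mid [ 0.647 -0.096] ext [0.076 0.075] 874
oak ztop 0.045 mid [0.661 0.123] ext [0.077 0.077] 1097
tool ztop 0.045 mid [0.355 0.019] ext [0.021 0.019] 70
shelf ztop 0.103 mid [ 0.875 -0.004] ext [0.118 0.11 ] 2626
bowl ztop 0.041 mid [ 0.732 -0.367] ext [0.108 0.108] 349
bluebowl ztop 0.020 mid [ 0.291 -0.378] ext [0.098 0.097] 411
plate ztop 0.028 mid [0.73  0.361] ext [0.109 0.11 ] 1710
```

View pics/crop1.png

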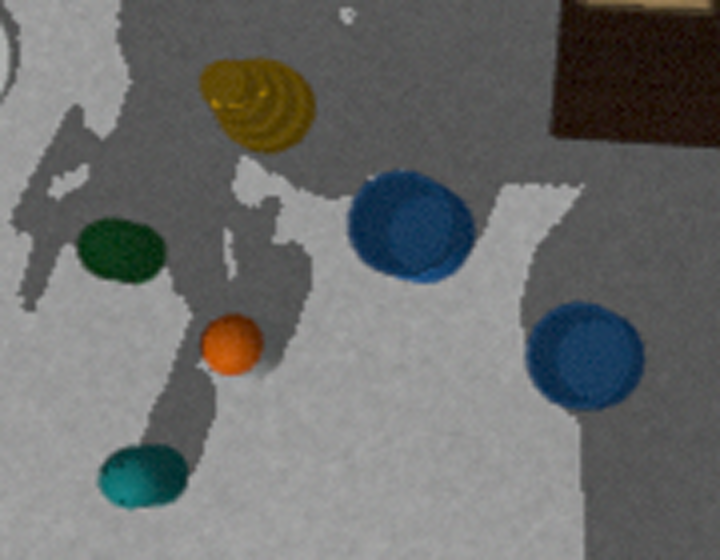

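The three blue look-alikes in the top view are the beaker at (256,289), the beaker at (212,257) and the dark blue bowl on the shelf at (140,75). The one meant is (256,289): it is farthest to the robot's right, and the crop shows it as an upright open beaker. The shaker is the orange-capped piece at (168,286), with green at (140,262) and turquoise at (145,319).

```bash
python3 - <<'E'
from h import *
T=dict(ring=(.445,-.117,.010,.025,.045),globe=(.566,-.345,.068,.09,.03),b1=(.431,.153,.068,.082,.05),violet=(.429,-.317,.068,.082,.05),cone=(.571,.338,.08,.095,.03),shaker=(.432,.342,.035,.06,.03),green=(.468,.395,.035,.065,.025),turq=(.366,.394,.035,.065,.03),slate=(.647,-.096,.032,.045,.06),oak=(.661,.123,.037,.05,.065))
for n in("top","scene"):
    P=cloud(n,np.load(f"pics/{n}0.npy")).reshape(-1,3);im=cv2.imread(f"pics/{n}0.png")
    for k,(x,y,a,b,r) in T.items():
        m=(P[:,2]>a)&(P[:,2]<b)&(np.hypot(P[:,0]-x,P[:,1]-y)<r);p=P[m]
        if len(p)<10: print(n,k,len(p));continue
        (c,rr)=cv2.minEnclosingCircle(p[:,:2].astype(np.float32))
        print(n,k,len(p),"mean",np.round(p.mean(0),4),"enc",np.round(c,4),round(rr,4))
for n,uv in(("top",(319,225)),("scene",(313,263))):
    im=cv2.imread(f"pics/{n}0.png");u,v=uv;s=im[v-14:v+14,u-14:u+14]
    h=cv2.cvtColor(s,cv2.COLOR_BGR2HSV); g=s.max(2).astype(int); m=(g>np.percentile(g,10)+25)
    ys,xs=np.nonzero(m); print(n,"cork",m.sum(),np.round(ray(n,[(u-14+(xs.min()+xs.max())/2,v-14+(ys.min()+ys.max())/2)],.012),4), np.ptp(xs),np.ptp(ys))
E
```

```text
top ring 332 mean [ 0.4444 -0.1166  0.0163] enc [ 0.4446 -0.1167] 0.03
top globe 132 mean [ 0.5656 -0.3434  0.079 ] enc [ 0.566  -0.3447] 0.0126
top b1 169 mean [0.4307 0.153  0.0737] enc [0.4305 0.1525] 0.0281
top violet 185 mean [ 0.4288 -0.3172  0.073 ] enc [ 0.4291 -0.3172] 0.0283
top cone 123 mean [0.5709 0.3384 0.0867] enc [0.5712 0.3388] 0.013
top shaker 211 mean [0.4361 0.3392 0.0508] enc [0.4367 0.3417] 0.0167
top green 111 mean [0.4818 0.4045 0.05  ] enc [0.4824 0.4064] 0.0148
top turq 211 mean [0.3665 0.3898 0.0513] enc [0.3664 0.3926] 0.0166
top slate 868 mean [ 0.6473 -0.0955  0.0358] enc [ 0.6474 -0.0955] 0.0384
top oak 1097 mean [0.6604 0.1233 0.0409] enc [0.6614 0.1228] 0.0504
scene ring 277 mean [ 0.4492 -0.1157  0.0164] enc [ 0.4479 -0.1169] 0.0306
scene globe 106 mean [ 0.5714 -0.3421  0.0791] enc [ 0.5682 -0.3428] 0.0142
scene b1 187 mean [0.4346 0.1527 0.0731] enc [0.4344 0.152 ] 0.0288
scene violet 161 mean [ 0.4321 -0.317   0.0727] enc [ 0.4298 -0.3174] 0.0307
scene cone 163 mean [0.5764 0.3388 0.0869] enc [0.5742 0.3393] 0.0139
scene shaker 223 mean [0.4458 0.3421 0.0498] enc [0.4416 0.3424] 0.017
scene green 40 mean [0.4858 0.4037 0.0521] enc [0.4843 0.4052] 0.0125
scene turq 222 mean [0.3759 0.3923 0.0496] enc [0.3717 0.3935] 0.0172
scene slate 864 mean [ 0.6518 -0.095   0.0366] enc [ 0.6509 -0.0961] 0.0386
scene oak 1342 mean [0.6662 0.1242 0.0416] enc [0.6652 0.1237] 0.0508
top cork 308 [[0.5692 0.02   0.012 ]] 27 22
scene cork 313 [[0.5695 0.0156 0.012 ]] 25 22
```

```bash
python3 -m crank '{"hand":[0,0,0,0],"translation":[[0,0,0],[0,0,0],[0,0,0],[0,0,0]],"dr":[[-0.145,0,0],[-0.29,0,0],[-0.433,0,0],[-0.433,0,0]]}' 60
python3 -m crank '{"hand":[0,0,0,0,0],"translation":[[0,-0.047,0.016],[0,-0.094,0.033],[0,-0.141,0.05],[0,-0.188,0.066],[0,-0.2325,0.0815]],"dr":[[0,0,0],[0,0,0],[0,0,0],[0,0,0],[0,0,0]]}'
python3 -m crank '{"hand":[0,0,0,0,0],"translation":[[0,-0.047,0.016],[0,-0.094,0.033],[0,-0.141,0.05],[0,-0.188,0.066],[0,-0.2325,0.0815]],"dr":[[0,0,0],[0,0,0],[0,0,0],[0,0,0],[0,0,0]]}'
python3 -m crank '{"hand":[0,0,0,0,0],"translation":[[0,-0.047,0.016],[0,-0.094,0.033],[0,-0.151,0.053],[0,-0.151,0.053],[0,-0.151,0.053]],"dr":[[0,0,0],[0,0,0],[0,0,0],[0,0,0],[0,0,0]]}'
python3 - <<'E'
from h import *
s=sensors.observe();print(s["position"],s["tool_rot"].round(4),s["q"])
C=cal("wrist");im,d=cams.get_image("wrist");cv2.imwrite("pics/w1.png",im)
P=cloud("wrist",d,C).reshape(-1,3)
m=(P[:,2]>.012)&(P[:,2]<.026)&(np.hypot(P[:,0]-.446,P[:,1]+.117)<.045);p=P[m]
print(len(p),p.mean(0),cv2.minEnclosingCircle(p[:,:2].astype(np.float32)), C[2])
E
```

```text
time_s: 0.5
position: [0.2306, 0.4992, 0.231]
tool_rot: [[-0.0, -0.001, 1.0], [-0.001, 1.0, 0.001], [-1.0, -0.001, -0.0]]
ft_force: [-0.5, 0.7, -0.7]
grip_width: 0.0853
time_s: 1.0
position: [0.3123, 0.2649, 0.2313]
tool_rot: [[0.0, 0.004, 1.0], [-0.0, 1.0, -0.004], [-1.0, -0.0, 0.0]]
ft_force: [0.1, 0.1, -0.8]
grip_width: 0.0851
time_s: 1.5
position: [0.3939, 0.0321, 0.2314]
tool_rot: [[0.0, 0.005, 1.0], [-0.0, 1.0, -0.005], [-1.0, -0.0, 0.0]]
ft_force: [1.8, 0.3, 0.9]
grip_width: 0.0852
time_s: 2.0
position: [0.4469, -0.1178, 0.2308]
tool_rot: [[-0.001, 0.005, 1.0], [0.001, 1.0, -0.005], [-1.0, 0.001, -0.001]]
ft_force: [-0.1, -0.5, 0.6]
grip_width: 0.0853
[ 0.44686932 -0.11781401  0.23080676] [[-9.0e-04  5.3e-03  1.0e+00]
 [ 6.0e-04  1.0e+00 -5.3e-03]
 [-1.0e+00  6.0e-04 -9.0e-04]] [-2.95023639e+01  1.30210181e+01  8.74578558e+01  6.18165701e-03
  7.95845035e+01 -1.19200181e+02]
2170 [ 0.44517889 -0.1174351   0.01704125] ((0.44633105397224426, -0.11739291250705719), 0.030095046386122704) [[ 4.69095505e-03  9.56839212e-01  2.90579966e-01  3.73080472e-01]
 [ 9.99986770e-01 -5.10189620e-03  6.56622550e-04 -1.17333322e-01]
 [ 2.11079103e-03  2.90573041e-01 -9.56850486e-01  3.72936276e-01]
 [ 0.00000000e+00  0.00000000e+00  0.00000000e+00  1.00000000e+00]]
```

View pics/w1.png

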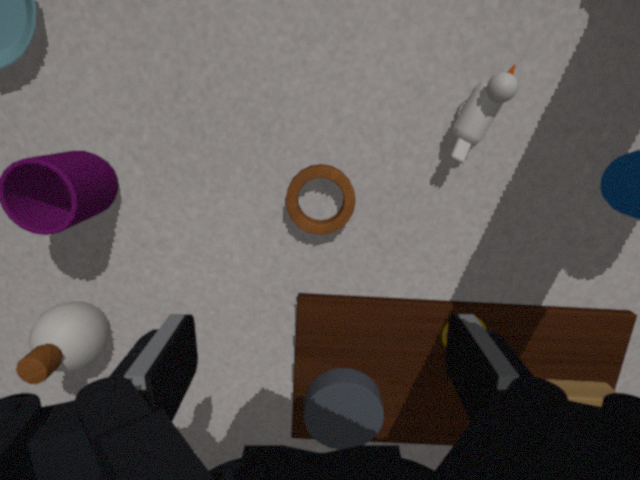

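The wrist view puts the ring at (320,198), directly below the tool, with the violet beaker, the globe and the duck figurine well clear.

```bash
python3 -m crank '{"hand":[0,0,0,0,0],"translation":[[0.045,0,0],[0.09,0,0],[0.135,0,0],[0.18,0,0],[0.21,0,0]],"dr":[[0,0,0],[0,0,0],[0,0,0],[0,0,0],[0,0,0]]}' 40
python3 -m crank '{"hand":[0,0,60,120,120],"translation":[[0.012,0,0],[0.0225,0,0],[0.0225,0,0],[0.0225,0,0],[0.0225,0,0]],"dr":[[0,0,0],[0,0,0],[0,0,0],[0,0,0],[0,0,0]]}'
python3 -m crank '{"hand":[150,150,150],"translation":[[0,0,0],[0,0,0],[0,0,0]],"dr":[[0,0,0],[0,0,0],[0,0,0]]}'
python3 -m crank '{"hand":[150,150,150],"translation":[[-0.01,0,0],[-0.03,0,0],[-0.06,0,0]],"dr":[[0,0,0],[0,0,0],[0,0,0]]}'
python3 - <<'E'
from h import *
C=cal("wrist");im,d=cams.get_image("wrist");cv2.imwrite("pics/w2.png",im)
E
```

```text
time_s: 2.55
position: [0.4455, -0.1142, 0.0195]
tool_rot: [[-0.002, -0.001, 1.0], [0.001, 1.0, 0.001], [-1.0, 0.001, -0.002]]
ft_force: [0.5, 0.4, -0.4]
grip_width: 0.0853
time_s: 3.05
position: [0.4472, -0.1165, -0.0001]
tool_rot: [[0.002, -0.0, 1.0], [-0.001, 1.0, 0.0], [-1.0, -0.001, 0.002]]
ft_force: [-0.2, 1.1, -0.3]
grip_width: 0.0573
time_s: 3.35
position: [0.4472, -0.1166, -0.0002]
tool_rot: [[0.002, -0.0, 1.0], [-0.0, 1.0, 0.0], [-1.0, -0.0, 0.002]]
ft_force: [-0.5, 3.4, 7.7]
grip_width: 0.0573
time_s: 3.65
position: [0.4462, -0.1165, 0.0595]
tool_rot: [[-0.002, -0.0, 1.0], [0.001, 1.0, 0.0], [-1.0, 0.001, -0.002]]
ft_force: [-0.2, 0.3, -0.7]
grip_width: 0.0571
```

View pics/w2.png

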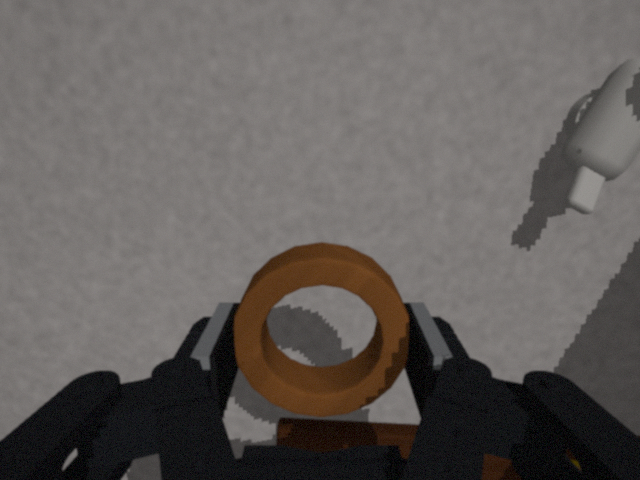

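Ring is held centred between the pads at (322,328). Carrying it to the slate disc.

```bash
python3 -m crank '{"hand":[150,150,150,150,150],"translation":[[-0.03,0,0.02],[-0.045,0.005,0.065],[-0.045,0.01,0.11],[-0.045,0.015,0.155],[-0.045,0.0205,0.2035]],"dr":[[0,0,0],[0,0,0],[0,0,0],[0,0,0],[0,0,0]]}'
python3 -m crank '{"hand":[150,150,150],"translation":[[0,0,0],[0,0,0],[0,0,0]],"dr":[[0,0,0],[0,0,0],[0,0,0]]}'
```

```text
time_s: 4.2
position: [0.6517, -0.0958, 0.105]
tool_rot: [[0.001, 0.0, 1.0], [-0.001, 1.0, -0.0], [-1.0, -0.001, 0.001]]
ft_force: [0.1, -1.3, -0.1]
grip_width: 0.0573
time_s: 4.5
position: [0.6492, -0.0962, 0.1041]
tool_rot: [[-0.001, 0.0, 1.0], [0.0, 1.0, -0.0], [-1.0, 0.0, -0.001]]
ft_force: [0.5, 0.5, 0.0]
grip_width: 0.0572
```

```bash
python3 -m crank '{"hand":[150,150,150,150,150],"translation":[[0.03,0,0],[0.055,0,0.0005],[0.063,0,0.0005],[0.066,0,0.0005],[0.066,0,0.0005]],"dr":[[0,0,0],[0,0,0],[0,0,0],[0,0,0],[0,0,0]]}'
python3 -m crank '{"hand":[120,90,50,0,0],"translation":[[0,0,0],[0,0,0],[0,0,0],[0,0,0],[0,0,0]],"dr":[[0,0,0],[0,0,0],[0,0,0],[0,0,0],[0,0,0]]}'
python3 -m crank '{"hand":[0,0,0,0,0],"translation":[[-0.03,0,0],[-0.07,0,-0.01],[-0.115,0,-0.03],[-0.16,0,-0.04],[-0.16,0,-0.04]],"dr":[[0,0,0],[0,0,0],[0,0,0],[0,0,0],[0,0,0]]}'
cat > chk.py <<'E'
from h import *
import sys
def blob(n,C,P,x,y,a,b,r):
    P=P.reshape(-1,3);p=P[(P[:,2]>a)&(P[:,2]<b)&(np.hypot(P[:,0]-x,P[:,1]-y)<r)]
    if len(p)<8: return n,len(p)
    c,R=cv2.minEnclosingCircle(p[:,:2].astype(np.float32)); return n,len(p),np.round(c,4),round(R,4),"mean",p.mean(0).round(4)
def look(n,T,tag=None):
    C=cal(n);im,d=cams.get_image(n)
    if tag: cv2.imwrite(f"pics/{tag}.png",im)
    P=cloud(n,d,C)
    for k,t in T.items(): print(k,*blob(n,C,P,*t))
    return im,P
E
python3 - <<'E'
from chk import *
print(sensors.observe()["position"])
T=dict(ring=(.648,-.096,.046,.064,.045),slate=(.648,-.096,.032,.0425,.055),oak=(.661,.123,.037,.05,.065))
look("wrist",T,"w3");look("top",T)
E
```

```text
time_s: 5.0
position: [0.6508, -0.0964, 0.0389]
tool_rot: [[0.001, 0.0, 1.0], [-0.0, 1.0, -0.0], [-1.0, -0.0, 0.001]]
ft_force: [-0.3, -1.0, -0.5]
grip_width: 0.0574
time_s: 5.5
position: [0.6509, -0.0961, 0.038]
tool_rot: [[0.0, -0.0, 1.0], [-0.0, 1.0, 0.0], [-1.0, -0.0, 0.0]]
ft_force: [-0.5, 0.0, 0.6]
grip_width: 0.0856
time_s: 6.0
position: [0.612, -0.0967, 0.2049]
tool_rot: [[0.011, -0.0, 1.0], [-0.004, 1.0, 0.0], [-1.0, -0.004, 0.011]]
ft_force: [0.9, -0.6, -0.5]
grip_width: 0.0856
[ 0.61197741 -0.09673238  0.20492916]
ring wrist 3032 [ 0.6499 -0.0954] 0.0301 mean [ 0.6486 -0.0953  0.0536]
slate wrist 3885 [ 0.6496 -0.0966] 0.0381 mean [ 0.6429 -0.0978  0.0365]
oak wrist 7670 [0.6632 0.1219] 0.0512 mean [0.6626 0.1156 0.0415]
ring top 15 [ 0.6477 -0.0941] 0.0297 mean [ 0.6369 -0.1125  0.0525]
slate top 55 [ 0.6538 -0.1001] 0.0362 mean [ 0.6449 -0.1053  0.0356]
oak top 1099 [0.6606 0.1231] 0.0511 mean [0.6606 0.1235 0.041 ]
```

View pics/w3.png

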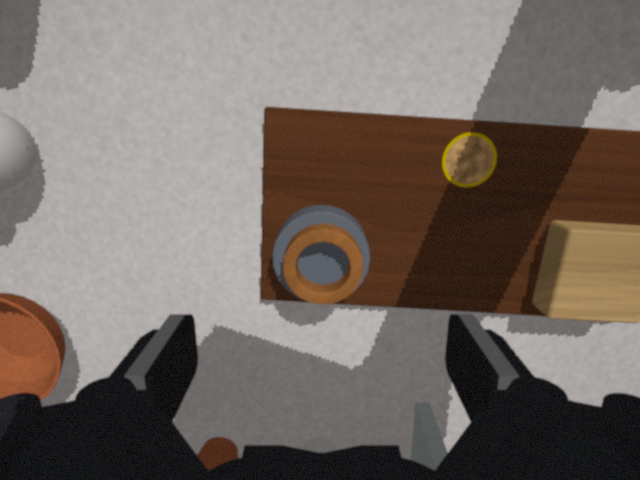

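Ring sits on the slate disc: wrist view shows the ring at (322,264) on the disc at (322,252), centres within about 1.3 mm. Next, the globe.

```bash
python3 -m crank '{"hand":[0,0,0,0,0],"translation":[[0,-0.047,-0.01],[-0.01,-0.094,-0.02],[-0.02,-0.141,-0.03],[-0.02,-0.188,-0.038],[-0.02,-0.235,-0.045]],"dr":[[0,0,0],[0,0,0],[0,0,0],[0,0,0],[0,0,0]]}'
python3 -m crank '{"hand":[0,0,0,0],"translation":[[0,-0.012,0],[0,-0.012,0],[0,-0.012,0],[0,-0.012,0]],"dr":[[0,0,0],[0,0,0],[0,0,0],[0,0,0]]}'
python3 - <<'E'
from chk import *
print(sensors.observe()["position"],sensors.observe()["q"][5])
look("wrist",dict(stop=(.567,-.344,.077,.09,.03),stopside=(.567,-.344,.063,.09,.03)),"w4")
E
```

```text
time_s: 6.6
position: [0.5651, -0.3329, 0.2162]
tool_rot: [[-0.002, -0.0, 1.0], [0.002, 1.0, 0.0], [-1.0, 0.002, -0.002]]
ft_force: [1.3, -0.2, -0.4]
grip_width: 0.0855
time_s: 7.0
position: [0.5664, -0.3414, 0.2176]
tool_rot: [[-0.0, -0.002, 1.0], [0.001, 1.0, 0.002], [-1.0, 0.001, -0.0]]
ft_force: [0.7, 0.5, -0.7]
grip_width: 0.0852
[ 0.56635317 -0.34139981  0.21756065] -131.44553440671532
stop wrist 1005 [ 0.5678 -0.3464] 0.0125 mean [ 0.5674 -0.3463  0.0812]
stopside wrist 1152 [ 0.5678 -0.3464] 0.0125 mean [ 0.5662 -0.3463  0.0797]
```

```bash
python3 -m crank '{"hand":[60,60,60,60,60],"translation":[[0.045,-0.003,0.001],[0.09,-0.003,0.001],[0.13,-0.003,0.001],[0.13,-0.003,0.001],[0.13,-0.003,0.001]],"dr":[[0,0,0],[0,0,0],[0,0,0],[0,0,0],[0,0,0]]}' 40
python3 - <<'E'
from chk import *
print(sensors.observe()["position"],sensors.observe()["grip_width"])
look("wrist",dict(stop=(.567,-.344,.077,.09,.03)),"w5")
E
```

```text
time_s: 7.55
position: [0.5675, -0.3457, 0.0891]
tool_rot: [[0.001, -0.001, 1.0], [-0.0, 1.0, 0.001], [-1.0, -0.001, 0.001]]
ft_force: [-0.2, -0.4, 0.6]
grip_width: 0.0655
[ 0.5675293  -0.34569069  0.08909478] 0.06553984771443659
stop wrist 2970 [ 0.5681 -0.3466] 0.0127 mean [ 0.567  -0.3466  0.0811]
```

View pics/w5.png

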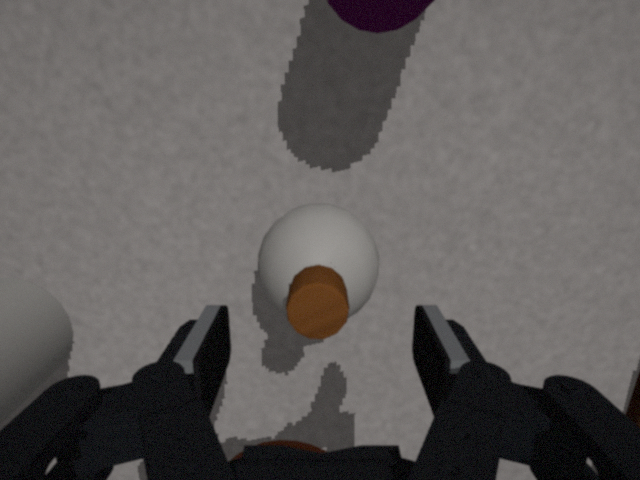

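The stopper at (318,303) is centred between the fingers at (212..430). Going down to grip it.

```bash
python3 -m crank '{"hand":[60,60,120,160,220],"translation":[[0.015,-0.0005,0],[0.027,-0.0005,0],[0.027,-0.0005,0],[0.027,-0.0005,0],[0.027,-0.0005,0]],"dr":[[0,0,0],[0,0,0],[0,0,0],[0,0,0],[0,0,0]]}' 40
python3 -m crank '{"hand":[220,220,220],"translation":[[0,0,0],[0,0,0],[0,0,0]],"dr":[[0,0,0],[0,0,0],[0,0,0]]}'
python3 -m crank '{"hand":[220,220,220,220,220],"translation":[[-0.01,0,0],[-0.03,0,0],[-0.07,0,0],[-0.1,0,0],[-0.1,0,0]],"dr":[[0,0,0],[0,0,0],[0,0,0],[0,0,0],[0,0,0]]}'
python3 - <<'E'
from chk import *
im,_=look("wrist",{},"w6")
E
```

```text
time_s: 8.1
position: [0.5673, -0.347, 0.0621]
tool_rot: [[0.002, -0.0, 1.0], [-0.001, 1.0, 0.0], [-1.0, -0.001, 0.002]]
ft_force: [0.5, 0.7, 2.9]
grip_width: 0.0235
time_s: 8.4
position: [0.5673, -0.3471, 0.0621]
tool_rot: [[0.002, -0.0, 1.0], [-0.001, 1.0, 0.0], [-1.0, -0.001, 0.002]]
ft_force: [0.0, 1.5, 5.6]
grip_width: 0.0235
time_s: 8.9
position: [0.5681, -0.3477, 0.1661]
tool_rot: [[0.006, -0.0, 1.0], [-0.006, 1.0, 0.0], [-1.0, -0.006, 0.006]]
ft_force: [-0.6, 0.5, -0.7]
grip_width: 0.0234
```

View pics/w6.png

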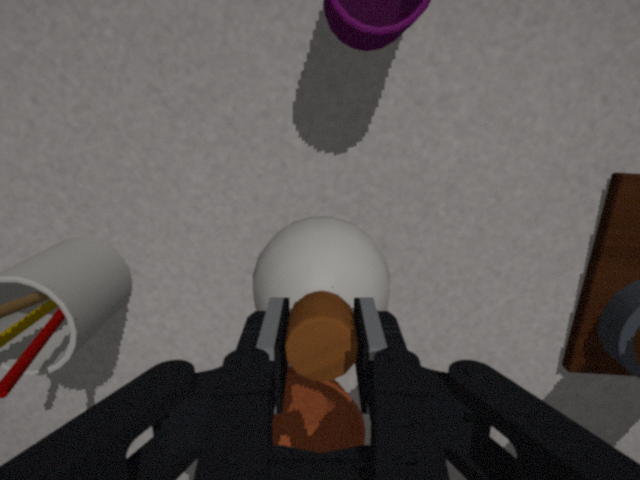

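Globe is held by the stopper, upright. Carrying it over the ring.

```bash
python3 -m crank '{"hand":[220,220,220,220,220],"translation":[[-0.01,0.04,0.013],[-0.01,0.085,0.028],[-0.01,0.13,0.043],[-0.01,0.175,0.058],[-0.01,0.22,0.073]],"dr":[[0,0,0],[0,0,0],[0,0,0],[0,0,0],[0,0,0]]}'
python3 -m crank '{"hand":[220,220,220,220,220],"translation":[[0,0.02,0.005],[0,0.031,0.0085],[0,0.031,0.0085],[0,0.031,0.0085],[0,0.031,0.0085]],"dr":[[0,0,0],[0,0,0],[0,0,0],[0,0,0],[0,0,0]]}'
python3 -m crank '{"hand":[220],"translation":[[0,0,0]],"dr":[[0,0,0]]}'
```

```text
time_s: 9.45
position: [0.6394, -0.1246, 0.1691]
tool_rot: [[-0.003, 0.0, 1.0], [0.001, 1.0, -0.0], [-1.0, 0.001, -0.003]]
ft_force: [1.4, -1.0, -1.8]
grip_width: 0.0235
time_s: 9.95
position: [0.6479, -0.0972, 0.1705]
tool_rot: [[-0.001, 0.002, 1.0], [-0.0, 1.0, -0.002], [-1.0, -0.0, -0.001]]
ft_force: [0.4, 0.1, -1.6]
grip_width: 0.0234
time_s: 10.05
position: [0.648, -0.097, 0.1707]
tool_rot: [[-0.0, 0.002, 1.0], [-0.0, 1.0, -0.002], [-1.0, -0.0, -0.0]]
ft_force: [0.3, -0.1, -1.7]
grip_width: 0.0234
```

```bash
python3 -m crank '{"hand":[220,220,220,220,220],"translation":[[0.02,0.001,0.0013],[0.035,0.001,0.0013],[0.045,0.001,0.0013],[0.053,0.001,0.0013],[0.058,0.001,0.0013]],"dr":[[0,0,0],[0,0,0],[0,0,0],[0,0,0],[0,0,0]]}'
python3 -m crank '{"hand":[220,220],"translation":[[0,0,0],[0,0,0]],"dr":[[0,0,0],[0,0,0]]}'
```

```text
time_s: 10.55
position: [0.6495, -0.095, 0.1124]
tool_rot: [[-0.0, 0.0, 1.0], [0.0, 1.0, -0.0], [-1.0, 0.0, -0.0]]
ft_force: [0.2, 0.5, -1.4]
grip_width: 0.0235
time_s: 10.75
position: [0.6498, -0.0947, 0.1133]
tool_rot: [[0.001, -0.0, 1.0], [-0.0, 1.0, 0.0], [-1.0, -0.0, 0.001]]
ft_force: [0.4, -0.5, -2.1]
grip_width: 0.0234
```

```bash
python3 -m crank '{"hand":[220,220,220],"translation":[[0.001,-0.0005,0],[0.0015,-0.0005,0],[0.0015,-0.0005,0]],"dr":[[0,0,0],[0,0,0],[0,0,0]]}'
python3 -m crank '{"hand":[200,180,150,120,120],"translation":[[0,0,0],[0,0,0],[0,0,0],[0,0,0],[0,0,0]],"dr":[[0,0,0],[0,0,0],[0,0,0],[0,0,0],[0,0,0]]}'
python3 -m crank '{"hand":[120,120,60,0,0],"translation":[[-0.015,0,0],[-0.04,0,0],[-0.08,0,-0.01],[-0.12,0,-0.05],[-0.12,0.045,-0.08]],"dr":[[0,0,0],[0,0,0],[0,0,0],[0,0,0],[0,0,0]]}'
python3 - <<'E'
from chk import *
print(sensors.observe()["position"])
T=dict(stop=(.649,-.096,.125,.14,.03),ring=(.649,-.096,.046,.058,.045),slate=(.648,-.096,.032,.0425,.055))
look("wrist",T,"w7");im,_=look("scene",T,"s7");look("top",T,"t7")
a=cv2.imread("pics/w7.png");cv2.imwrite("pics/c7.png",np.hstack([cv2.resize(im[200:320,180:300],(400,400)),cv2.resize(a,(400,400))]))
E
```

```text
time_s: 11.05
position: [0.6498, -0.0952, 0.1121]
tool_rot: [[0.001, -0.0, 1.0], [-0.0, 1.0, 0.0], [-1.0, -0.0, 0.001]]
ft_force: [-0.5, -0.8, 4.0]
grip_width: 0.0235
time_s: 11.55
position: [0.6495, -0.0951, 0.111]
tool_rot: [[-0.0, -0.0, 1.0], [0.0, 1.0, 0.0], [-1.0, 0.0, -0.0]]
ft_force: [0.2, 0.4, -0.3]
grip_width: 0.0451
time_s: 12.05
position: [0.5744, -0.0586, 0.2346]
tool_rot: [[0.007, 0.004, 1.0], [-0.003, 1.0, -0.004], [-1.0, -0.003, 0.007]]
ft_force: [1.1, 0.9, -0.2]
grip_width: 0.0849
[ 0.57440477 -0.05860834  0.23458062]
stop wrist 1103 [ 0.6504 -0.0945] 0.0128 mean [ 0.6488 -0.0941  0.1307]
ring wrist 670 [ 0.6478 -0.0948] 0.0298 mean [ 0.628  -0.0914  0.0527]
slate wrist 1517 [ 0.6493 -0.0965] 0.0379 mean [ 0.6295 -0.0952  0.0363]
stop scene 120 [ 0.6514 -0.0933] 0.0125 mean [ 0.6527 -0.0924  0.1308]
ring scene 138 [ 0.6527 -0.0927] 0.0295 mean [ 0.6659 -0.0804  0.0525]
slate scene 276 [ 0.6517 -0.0961] 0.0384 mean [ 0.6653 -0.0844  0.0367]
stop top 0
ring top 0
slate top 0
```

View pics/c7.png

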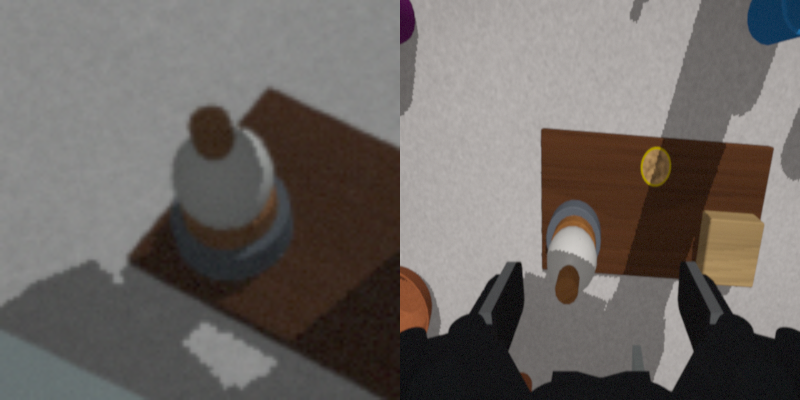

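The globe is seated upright in the ring: the stopper top is at z ≈ 0.131, as expected for seated. Now the blue beaker.

```bash
python3 - <<'E'
from h import *
C=cal("wrist");print(sensors.observe()["position"]);im=cv2.imread("pics/w7.png");h=cv2.cvtColor(im,cv2.COLOR_BGR2HSV)
m=((h[...,0]>20)&(h[...,0]<35)&(h[...,1]>140)&(h[...,2]>60)).astype(np.uint8);m[:100]=0;m[300:]=0
ys,xs=np.nonzero(m);print(len(xs),xs.mean(),ys.mean())
p=ray("wrist",np.c_[xs,ys],.012,C);k=np.hypot(*(p[:,:2]-np.median(p[:,:2],0)).T)<.03;print("cork",circ(p[k]))
E
python3 -m crank '{"hand":[0,0,0,0,0],"translation":[[0,0.04,-0.027],[0,0.08,-0.054],[0,0.12,-0.081],[0,0.16,-0.108],[0,0.202,-0.136]],"dr":[[0,0,0],[0,0,0],[0,0,0],[0,0,0],[0,0,0]]}'
python3 -m crank '{"hand":[0,0,0,0],"translation":[[0,0,0],[0,0,0],[0,0,0],[0,0,0]],"dr":[[0,0,0],[0,0,0],[0,0,0],[0,0,0]]}'
python3 - <<'E'
from chk import *
print(sensors.observe()["position"])
look("wrist",dict(b1=(.432,.153,.066,.082,.05),oak=(.662,.123,.037,.05,.065)),"w8")
E
```

```text
[ 0.5725815  -0.05408592  0.2319513 ]
575 408.2921739130435 198.9704347826087
cork (array([0.57306639, 0.02252381]), np.float64(0.019736047967585327))
time_s: 12.7
position: [0.4376, 0.1469, 0.2304]
tool_rot: [[-0.0, 0.001, 1.0], [-0.0, 1.0, -0.001], [-1.0, -0.0, -0.0]]
ft_force: [0.4, 1.1, 0.2]
grip_width: 0.0854
time_s: 13.1
position: [0.439, 0.1449, 0.2304]
tool_rot: [[-0.0, 0.002, 1.0], [-0.0, 1.0, -0.002], [-1.0, -0.0, -0.0]]
ft_force: [0.0, 0.3, 0.1]
grip_width: 0.0849
[0.43900286 0.14487354 0.23044873]
b1 wrist 1500 [0.4325 0.1518] 0.0279 mean [0.4329 0.152  0.0733]
oak wrist 3504 [0.6506 0.1241] 0.0437 mean [0.6476 0.1247 0.0411]
```

View pics/w8.png

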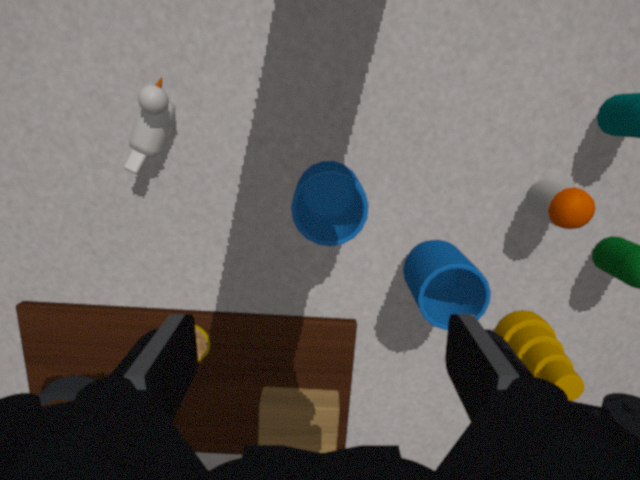

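The beaker meant is at (330,203) in the wrist view. The second blue one at (447,285) and the rest stay clear of the jaws.

```bash
python3 -m crank '{"hand":[0,0,0,0,0],"translation":[[0.02,0.007,-0.0063],[0.065,0.007,-0.0063],[0.11,0.007,-0.0063],[0.155,0.007,-0.0063],[0.2,0.007,-0.0063]],"dr":[[0,0,0],[0,0,0],[0,0,0],[0,0,0],[0,0,0]]}' 40
python3 -m crank '{"hand":[0,60,100,150,150],"translation":[[0,0,0],[0,0,0],[0,0,0],[0,0,0],[0,0,0]],"dr":[[0,0,0],[0,0,0],[0,0,0],[0,0,0],[0,0,0]]}'
python3 -m crank '{"hand":[150,150,150],"translation":[[0,0,0],[0,0,0],[0,0,0]],"dr":[[0,0,0],[0,0,0],[0,0,0]]}'
python3 -m crank '{"hand":[150,150,150,150,150],"translation":[[-0.01,0,0],[-0.03,0,0],[-0.07,0,0],[-0.09,0,0],[-0.09,0,0]],"dr":[[0,0,0],[0,0,0],[0,0,0],[0,0,0],[0,0,0]]}'
```

```text
time_s: 13.65
position: [0.4323, 0.1522, 0.0292]
tool_rot: [[0.001, 0.001, 1.0], [0.0, 1.0, -0.001], [-1.0, 0.0, 0.001]]
ft_force: [1.2, 0.4, -1.2]
grip_width: 0.0856
time_s: 14.15
position: [0.4333, 0.1529, 0.0331]
tool_rot: [[0.005, -0.0, 1.0], [0.0, 1.0, 0.0], [-1.0, 0.0, 0.005]]
ft_force: [0.3, -1.0, 8.1]
grip_width: 0.0541
time_s: 14.45
position: [0.4333, 0.1529, 0.0331]
tool_rot: [[0.005, -0.0, 1.0], [0.0, 1.0, 0.0], [-1.0, 0.0, 0.005]]
ft_force: [-0.4, -0.9, 8.9]
grip_width: 0.0545
time_s: 14.95
position: [0.433, 0.1531, 0.1244]
tool_rot: [[0.007, -0.0, 1.0], [0.001, 1.0, 0.0], [-1.0, 0.001, 0.007]]
ft_force: [-0.3, 0.5, -2.6]
grip_width: 0.0542
```

```bash
python3 -m crank '{"hand":[150,150,150,150,150],"translation":[[-0.02,-0.005,0.035],[-0.03,-0.011,0.08],[-0.03,-0.017,0.125],[-0.03,-0.023,0.17],[-0.03,-0.028,0.21]],"dr":[[0,0,0],[0,0,0],[0,0,0],[0,0,0],[0,0,0]]}'
python3 -m crank '{"hand":[150,150,150,150,150],"translation":[[0,-0.002,0.015],[0,-0.0026,0.0207],[0,-0.0026,0.0207],[0,-0.0026,0.0207],[0,-0.0026,0.0207]],"dr":[[0,0,0],[0,0,0],[0,0,0],[0,0,0],[0,0,0]]}'
python3 - <<'E'
from chk import *
print(sensors.observe()["position"])
P=look("wrist",dict(cork=(.57,.02,.1,.2,.1)),"w9")
im,_=look("scene",{},"s9");a=cv2.imread("pics/w9.png");cv2.imwrite("pics/c9.png",np.hstack([cv2.resize(im[200:360,280:440],(400,400)),cv2.resize(a,(400,400))]))
E
```

```text
time_s: 15.45
position: [0.6431, 0.1245, 0.1501]
tool_rot: [[-0.001, 0.0, 1.0], [0.0, 1.0, -0.0], [-1.0, 0.0, -0.001]]
ft_force: [-0.6, 0.9, -1.4]
grip_width: 0.0547
time_s: 15.95
position: [0.6616, 0.1227, 0.1511]
tool_rot: [[-0.0, -0.001, 1.0], [0.0, 1.0, 0.001], [-1.0, 0.0, -0.0]]
ft_force: [-1.1, -0.4, -2.5]
grip_width: 0.0543
[0.66157706 0.12271278 0.15111938]
cork wrist 20 [0.6503 0.0698] 0.0022 mean [0.6504 0.0698 0.1994]
```

View pics/c9.png

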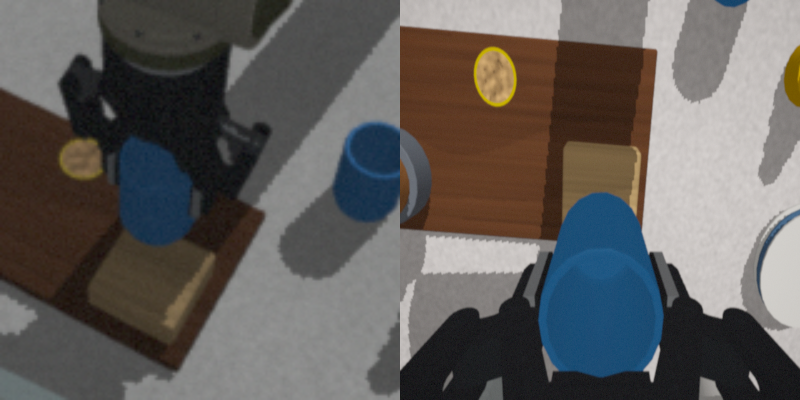

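The beaker hangs upright above the oak block. The cork is clearly visible at wrist (495,77) in the right half of the crop.

```bash
python3 -m crank '{"hand":[150,150,150,150,150],"translation":[[0.03,0,0.002],[0.055,0,0.002],[0.068,0,0.002],[0.073,0,0.002],[0.074,0,0.002]],"dr":[[0,0,0],[0,0,0],[0,0,0],[0,0,0],[0,0,0]]}'
python3 -m crank '{"hand":[150,150],"translation":[[0.0015,0,0],[0.0015,0,0]],"dr":[[0,0,0],[0,0,0]]}'
```

```text
time_s: 16.55
position: [0.6646, 0.1224, 0.077]
tool_rot: [[0.0, -0.0, 1.0], [0.0, 1.0, 0.0], [-1.0, 0.0, 0.0]]
ft_force: [2.1, -0.6, -1.7]
grip_width: 0.0545
time_s: 16.75
position: [0.6648, 0.1224, 0.0762]
tool_rot: [[0.002, -0.0, 1.0], [0.0, 1.0, 0.0], [-1.0, 0.0, 0.002]]
ft_force: [-0.9, 1.1, -1.1]
grip_width: 0.0545
```

```bash
python3 -m crank '{"hand":[150,150],"translation":[[0.0015,0,-0.001],[0.0015,0,-0.001]],"dr":[[0,0,0],[0,0,0]]}'
python3 -m crank '{"hand":[120,90,50,0,0],"translation":[[0,0,0],[0,0,0],[0,0,0],[0,0,0],[0,0,0]],"dr":[[0,0,0],[0,0,0],[0,0,0],[0,0,0],[0,0,0]]}'
python3 -m crank '{"hand":[0,0,0,0,0],"translation":[[-0.03,0,0],[-0.07,0,0],[-0.115,0,-0.02],[-0.15,0,-0.04],[-0.15,0.01,-0.05]],"dr":[[0,0,0],[0,0,0],[0,0,0],[0,0,0],[0,0,0]]}'
python3 -m crank '{"hand":[0,0,0],"translation":[[0,0,0],[0,0,0],[0,0,0]],"dr":[[0,0,0],[0,0,0],[0,0,0]]}'
cat > cork.py <<'E'
from h import *
def cork(n,im,C,box):
    u0,v0,u1,v1=box;h=cv2.cvtColor(im,cv2.COLOR_BGR2HSV)
    m=np.zeros((480,640),bool);m[v0:v1,u0:u1]=((h[...,0]>20)&(h[...,0]<35)&(h[...,1]>140)&(h[...,2]>60))[v0:v1,u0:u1]
    ys,xs=np.nonzero(m);p=ray(n,np.c_[xs,ys],.012,C);k=np.hypot(*(p[:,:2]-np.median(p[:,:2],0)).T)<.03
    return len(xs),(xs.mean(),ys.mean()),circ(p[k])
E
python3 - <<'E'
from chk import *;from cork import *
print(sensors.observe()["position"])
C=cal("wrist")
im,_=look("wrist",dict(b1=(.664,.123,.105,.125,.05),oak=(.662,.123,.037,.048,.065)),"w10")
print(cork("wrist",im,C,(60,60,400,260)))
im2,_=look("scene",dict(b1=(.664,.123,.105,.125,.05),oak=(.662,.123,.037,.048,.065)))
cv2.imwrite("pics/c10.png",np.hstack([cv2.resize(im2[200:360,280:440],(400,400)),cv2.resize(im,(400,400))]))
E
```

```text
time_s: 16.95
position: [0.6642, 0.1223, 0.0752]
tool_rot: [[0.003, -0.0, 1.0], [-0.0, 1.0, 0.0], [-1.0, -0.0, 0.003]]
ft_force: [0.3, -0.1, 4.1]
grip_width: 0.0548
time_s: 17.45
position: [0.6632, 0.1224, 0.0734]
tool_rot: [[-0.001, -0.0, 1.0], [0.0, 1.0, 0.0], [-1.0, 0.0, -0.001]]
ft_force: [-0.8, 0.7, 0.5]
grip_width: 0.0855
time_s: 17.95
position: [0.614, 0.1319, 0.2293]
tool_rot: [[0.009, 0.001, 1.0], [0.0, 1.0, -0.001], [-1.0, 0.0, 0.009]]
ft_force: [0.9, -0.2, -0.1]
grip_width: 0.0856
time_s: 18.25
position: [0.6136, 0.1321, 0.222]
tool_rot: [[-0.003, 0.0, 1.0], [-0.0, 1.0, -0.0], [-1.0, -0.0, -0.003]]
ft_force: [0.5, -0.2, 0.3]
grip_width: 0.0853
[0.61358724 0.13206428 0.22198145]
b1 wrist 2468 [0.6632 0.1231] 0.0283 mean [0.6632 0.1231 0.1136]
oak wrist 3804 [0.6628 0.1232] 0.0513 mean [0.649  0.1236 0.042 ]
(702, (np.float64(180.26495726495727), np.float64(158.22364672364674)), (array([0.57726498, 0.01790131]), np.float64(0.01982010976150414)))
b1 scene 338 [0.6645 0.1234] 0.0291 mean [0.6652 0.1242 0.1134]
oak scene 651 [0.6654 0.1236] 0.0506 mean [0.678  0.1298 0.0416]
```

View pics/c10.png

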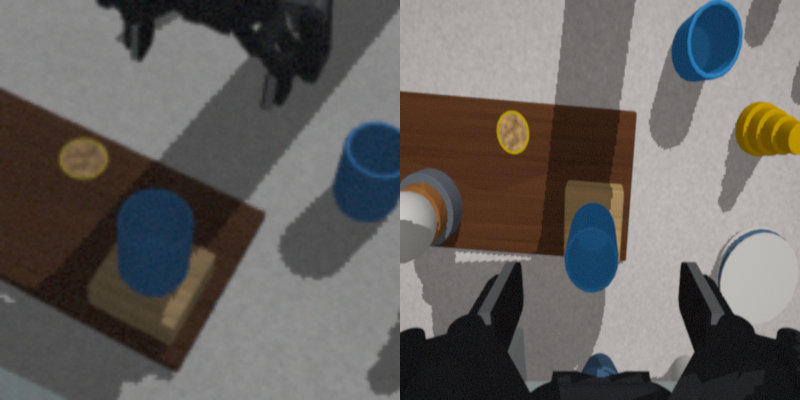

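The beaker stands centred on the oak block, within 0.5 mm in the wrist view. Cork measures (0.577, 0.018), which matches the geometry. Next, the cone.

```bash
python3 -m crank '{"hand":[60,60,60,60,60],"translation":[[0,0.042,-0.008],[0,0.086,-0.016],[0,0.13,-0.025],[0,0.172,-0.033],[0,0.207,-0.041]],"dr":[[0,0,0],[0,0,0],[0,0,0],[0,0,0],[0,0,0]]}'
python3 -m crank '{"hand":[60,60,60,60],"translation":[[0.04,0,0],[0.08,0,0],[0.09,0,0],[0.09,0,0]],"dr":[[0,0,0],[0,0,0],[0,0,0],[0,0,0]]}'
python3 - <<'E'
from chk import *
print(sensors.observe()["position"])
im,_=look("wrist",dict(cone=(.573,.339,.078,.1,.03)),"w11")
E
```

```text
time_s: 18.85
position: [0.572, 0.3413, 0.2229]
tool_rot: [[-0.001, -0.001, 1.0], [-0.0, 1.0, 0.001], [-1.0, -0.0, -0.001]]
ft_force: [0.0, -0.6, 0.2]
grip_width: 0.0651
time_s: 19.25
position: [0.5723, 0.3389, 0.1323]
tool_rot: [[-0.003, 0.0, 1.0], [-0.001, 1.0, -0.0], [-1.0, -0.001, -0.003]]
ft_force: [0.1, 0.4, 0.7]
grip_width: 0.0655
[0.57227642 0.33892727 0.13230419]
cone wrist 2344 [0.5735 0.3388] 0.0131 mean [0.5721 0.3388 0.0867]
```

View pics/w11.png

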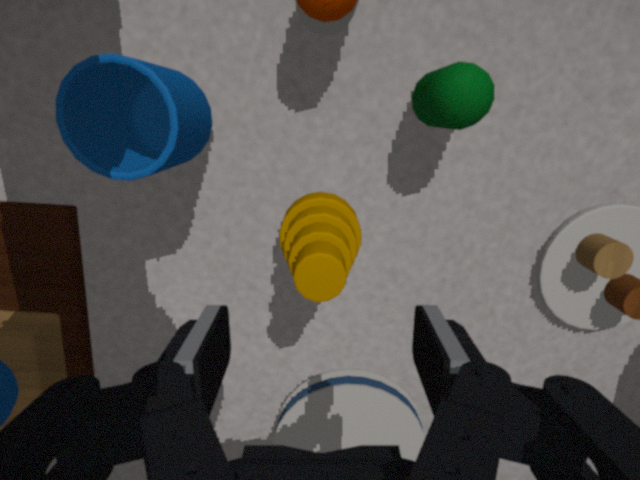

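The cone's top tier at (320,272) is centred between the fingers. Going down to grip it.

```bash
python3 -m crank '{"hand":[60,60,120,160,220],"translation":[[0.04,0,0.001],[0.065,0,0.001],[0.065,0,0.001],[0.065,0,0.001],[0.065,0,0.001]],"dr":[[0,0,0],[0,0,0],[0,0,0],[0,0,0],[0,0,0]]}' 50
python3 -m crank '{"hand":[220,220,220],"translation":[[0,0,0],[0,0,0],[0,0,0]],"dr":[[0,0,0],[0,0,0],[0,0,0]]}'
python3 -m crank '{"hand":[220,220,220,220,220],"translation":[[-0.01,0,0],[-0.03,0,0],[-0.07,0,0],[-0.1,0,0],[-0.1,0,0]],"dr":[[0,0,0],[0,0,0],[0,0,0],[0,0,0],[0,0,0]]}'
```

```text
time_s: 19.8
position: [0.5749, 0.3397, 0.0719]
tool_rot: [[0.005, -0.0, 1.0], [0.001, 1.0, 0.0], [-1.0, 0.001, 0.005]]
ft_force: [-0.4, -1.8, 4.8]
grip_width: 0.024
time_s: 20.1
position: [0.5748, 0.3396, 0.0718]
tool_rot: [[0.005, -0.0, 1.0], [0.002, 1.0, 0.0], [-1.0, 0.002, 0.005]]
ft_force: [-0.4, -1.2, 6.7]
grip_width: 0.0239
time_s: 20.6
position: [0.575, 0.3401, 0.175]
tool_rot: [[0.009, -0.0, 1.0], [0.004, 1.0, 0.0], [-1.0, 0.004, 0.009]]
ft_force: [0.4, 1.0, -0.3]
grip_width: 0.0241
```

```bash
python3 -m crank '{"hand":[220,220,220,220,220],"translation":[[-0.045,0,0],[-0.09,0,0],[-0.09,-0.045,0.01],[-0.09,-0.09,0.022],[-0.09,-0.135,0.035]],"dr":[[0,0,0],[0,0,0],[0,0,0],[0,0,0],[0,0,0]]}'
python3 -m crank '{"hand":[220,220,220,220,220],"translation":[[0,-0.045,0.01],[0,-0.09,0.022],[0,-0.135,0.035],[0,-0.175,0.044],[0,-0.1917,0.0477]],"dr":[[0,0,0],[0,0,0],[0,0,0],[0,0,0],[0,0,0]]}'
python3 -m crank '{"hand":[220,220,220],"translation":[[0,0,0],[0,0,0],[0,0,0]],"dr":[[0,0,0],[0,0,0],[0,0,0]]}'
python3 - <<'E'
from chk import *
print(sensors.observe()["position"])
im,_=look("scene",{},"s12");im2,_=look("wrist",{},"w12")
cv2.imwrite("pics/c12.png",np.hstack([cv2.resize(im[160:360,200:400],(400,400)),cv2.resize(im2,(400,400))]))
E
```

```text
time_s: 21.1
position: [0.6081, 0.2031, 0.2591]
tool_rot: [[-0.0, -0.001, 1.0], [0.0, 1.0, 0.001], [-1.0, 0.0, -0.0]]
ft_force: [1.0, -0.6, -2.2]
grip_width: 0.024
time_s: 21.6
position: [0.6564, 0.009, 0.2583]
tool_rot: [[-0.001, 0.003, 1.0], [-0.0, 1.0, -0.003], [-1.0, -0.0, -0.001]]
ft_force: [0.1, -0.1, -1.3]
grip_width: 0.0243
time_s: 21.9
position: [0.6559, 0.0142, 0.2589]
tool_rot: [[-0.0, -0.002, 1.0], [0.0, 1.0, 0.002], [-1.0, 0.0, -0.0]]
ft_force: [-0.1, 0.1, -0.6]
grip_width: 0.0241
[0.65587055 0.01422904 0.2589271 ]
```

View pics/c12.png

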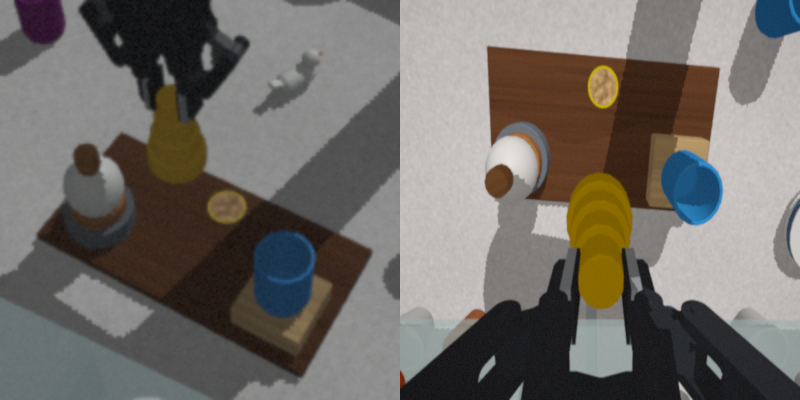

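The cone hangs upright over the spot between the two stands. Lowering it.

```bash
python3 -m crank '{"hand":[220,220,220,220,220],"translation":[[0.045,-0.001,0.0015],[0.09,-0.001,0.0015],[0.13,-0.001,0.0015],[0.155,-0.001,0.0015],[0.165,-0.001,0.0015]],"dr":[[0,0,0],[0,0,0],[0,0,0],[0,0,0],[0,0,0]]}'
python3 -m crank '{"hand":[220,220,220,220],"translation":[[0.004,0,0],[0.0075,0,0],[0.0075,0,0],[0.0075,0,0]],"dr":[[0,0,0],[0,0,0],[0,0,0],[0,0,0]]}'
```

```text
time_s: 22.5
position: [0.6564, 0.0127, 0.0911]
tool_rot: [[-0.005, -0.001, 1.0], [0.001, 1.0, 0.001], [-1.0, 0.001, -0.005]]
ft_force: [0.2, -0.2, -1.8]
grip_width: 0.0243
time_s: 22.9
position: [0.6582, 0.0116, 0.0874]
tool_rot: [[0.002, -0.0, 1.0], [-0.0, 1.0, 0.0], [-1.0, -0.0, 0.002]]
ft_force: [0.1, 0.5, -0.7]
grip_width: 0.0238
```

```bash
python3 -m crank '{"hand":[220,220],"translation":[[0.002,0.001,0],[0.002,0.001,0]],"dr":[[0,0,0],[0,0,0]]}'
python3 -m crank '{"hand":[220,220],"translation":[[0.0015,0,0],[0.0015,0,0]],"dr":[[0,0,0],[0,0,0]]}'
```

```text
time_s: 23.1
position: [0.6577, 0.0128, 0.0845]
tool_rot: [[0.0, -0.0, 1.0], [0.0, 1.0, 0.0], [-1.0, 0.0, 0.0]]
ft_force: [-0.7, 0.0, -1.2]
grip_width: 0.0238
time_s: 23.3
position: [0.6582, 0.0125, 0.0839]
tool_rot: [[0.002, -0.0, 1.0], [-0.0, 1.0, 0.0], [-1.0, -0.0, 0.002]]
ft_force: [-1.1, -0.6, 3.6]
grip_width: 0.0242
```

```bash
python3 -m crank '{"hand":[200,170,120,120],"translation":[[0,0,0],[0,0,0],[0,0,0],[0,0,0]],"dr":[[0,0,0],[0,0,0],[0,0,0],[0,0,0]]}'
python3 -m crank '{"hand":[120,120,90,90,90],"translation":[[-0.02,0,0],[-0.05,0,0],[-0.095,0,-0.01],[-0.14,0,-0.03],[-0.14,0,-0.05]],"dr":[[0,0,0],[0,0,0],[0,0,0],[0,0,0],[0,0,0]]}'
python3 -m crank '{"hand":[90,90,90],"translation":[[0,0,0],[0,0,0],[0,0,0]],"dr":[[0,0,0],[0,0,0],[0,0,0]]}'
python3 - <<'E'
from chk import *;from cork import *
print(sensors.observe()["position"])
C=cal("wrist")
T=dict(cone=(.656,.013,.09,.11,.03),stop=(.649,-.096,.125,.14,.03),slate=(.648,-.096,.032,.0425,.055),ring=(.649,-.096,.046,.058,.045),b1=(.664,.123,.105,.125,.05),oak=(.662,.123,.037,.048,.065))
im,_=look("wrist",T,"w13");look("scene",T,"s13")
print(cork("wrist",im,C,(250,40,420,260)))
E
```

```text
time_s: 23.7
position: [0.6576, 0.0127, 0.0826]
tool_rot: [[-0.0, -0.0, 1.0], [0.0, 1.0, 0.0], [-1.0, 0.0, -0.0]]
ft_force: [-0.2, -0.4, -0.8]
grip_width: 0.0452
time_s: 24.2
position: [0.6092, 0.0124, 0.229]
tool_rot: [[0.011, -0.0, 1.0], [-0.002, 1.0, 0.0], [-1.0, -0.002, 0.011]]
ft_force: [-0.5, 0.0, -0.6]
grip_width: 0.0554
time_s: 24.5
position: [0.6081, 0.0126, 0.2215]
tool_rot: [[-0.002, -0.0, 1.0], [0.0, 1.0, 0.0], [-1.0, 0.0, -0.002]]
ft_force: [0.2, -0.7, -0.3]
grip_width: 0.055
[0.60808447 0.01260766 0.22150935]
cone wrist 1163 [0.6563 0.012 ] 0.0133 mean [0.6546 0.0119 0.0986]
stop wrist 1351 [ 0.6505 -0.0944] 0.0128 mean [ 0.6493 -0.0932  0.1306]
slate wrist 1722 [ 0.6493 -0.0961] 0.0379 mean [ 0.6326 -0.0858  0.0363]
ring wrist 785 [ 0.6479 -0.093 ] 0.0297 mean [ 0.6322 -0.0816  0.0525]
b1 wrist 2800 [0.6634 0.1226] 0.0285 mean [0.6622 0.1239 0.1132]
oak wrist 3430 [0.6581 0.1228] 0.0478 mean [0.647  0.1145 0.0414]
cone scene 150 [0.6575 0.0132] 0.0133 mean [0.659  0.0136 0.0982]
stop scene 119 [ 0.6513 -0.094 ] 0.0127 mean [ 0.6526 -0.0924  0.1311]
slate scene 276 [ 0.6517 -0.0947] 0.0377 mean [ 0.6652 -0.0843  0.0367]
ring scene 142 [ 0.6522 -0.0932] 0.0296 mean [ 0.6662 -0.0806  0.0524]
b1 scene 338 [0.6643 0.1231] 0.0286 mean [0.6655 0.124  0.1135]
oak scene 661 [0.6651 0.1233] 0.0508 mean [0.6781 0.1298 0.0416]
(2150, (np.float64(321.51488372093024), np.float64(220.21209302325582)), (array([0.64969505, 0.01206334]), np.float64(0.015196496012297037)))
```

The cone reads within 1 mm of the midpoint (0.656, 0.013), and the other pieces haven't shifted. Last is the shaker.

```bash
python3 -m crank '{"hand":[90,90,90,90,90],"translation":[[0,0.04,-0.022],[0,0.08,-0.044],[0,0.12,-0.066],[0,0.16,-0.088],[0,0.2,-0.11]],"dr":[[0,0,0],[0,0,0],[0,0,0],[0,0,0],[0,0,0]]}'
python3 -m crank '{"hand":[90,90,90,90,90],"translation":[[0,0.04,-0.022],[0,0.08,-0.044],[0.03,0.12,-0.058],[0.06,0.129,-0.06],[0.06,0.129,-0.06]],"dr":[[0,0,0],[0,0,0],[0,0,0],[0,0,0],[0,0,0]]}'
python3 -m crank '{"hand":[90,90,90],"translation":[[0,0,0],[0,0,0],[0,0,0]],"dr":[[0,0,0],[0,0,0],[0,0,0]]}'
python3 - <<'E'
from chk import *
print(sensors.observe()["position"])
look("wrist",dict(dome=(.438,.342,.045,.06,.025),tip=(.438,.342,.052,.06,.025)),"w14")
E
```

```text
time_s: 25.1
position: [0.4969, 0.2141, 0.2222]
tool_rot: [[-0.001, 0.0, 1.0], [-0.0, 1.0, -0.0], [-1.0, -0.0, -0.001]]
ft_force: [-0.3, 1.3, 0.3]
grip_width: 0.0555
time_s: 25.6
position: [0.4355, 0.3423, 0.1588]
tool_rot: [[-0.007, -0.003, 1.0], [-0.004, 1.0, 0.003], [-1.0, -0.004, -0.007]]
ft_force: [-0.4, -1.0, 0.7]
grip_width: 0.0551
time_s: 25.9
position: [0.4387, 0.341, 0.1642]
tool_rot: [[0.002, 0.001, 1.0], [0.001, 1.0, -0.001], [-1.0, 0.001, 0.002]]
ft_force: [0.1, -0.3, -0.2]
grip_width: 0.0553
[0.43871562 0.34102274 0.16415177]
dome wrist 1914 [0.4386 0.3421] 0.0162 mean [0.4369 0.3423 0.053 ]
tip wrist 1283 [0.4387 0.3421] 0.0139 mean [0.4382 0.3423 0.0547]
```

View pics/w14.png

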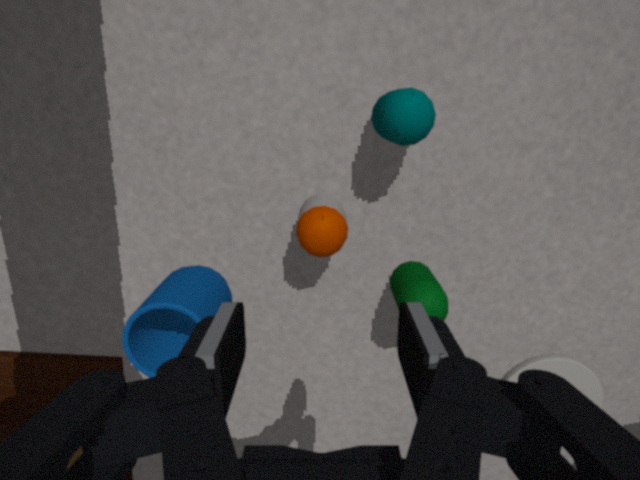

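Orange-capped shaker confirmed at (322,230), with green (418,292) and turquoise (404,116) clear of the jaws' line.

```bash
python3 -m crank '{"hand":[90,90,90,90,90],"translation":[[0.04,0.001,0],[0.085,0.001,0],[0.125,0.001,0],[0.147,0.001,0],[0.147,0.001,0]],"dr":[[0,0,0],[0,0,0],[0,0,0],[0,0,0],[0,0,0]]}' 40
python3 -m crank '{"hand":[130,160,200,200,200],"translation":[[0,0,0],[0,0,0],[0,0,0],[0,0,0],[0,0,0]],"dr":[[0,0,0],[0,0,0],[0,0,0],[0,0,0],[0,0,0]]}'
python3 -m crank '{"hand":[200,200,200,200,200],"translation":[[-0.01,0,0],[-0.03,0,0],[-0.07,0,0],[-0.115,0,0],[-0.15,0,0]],"dr":[[0,0,0],[0,0,0],[0,0,0],[0,0,0],[0,0,0]]}'
python3 -m crank '{"hand":[200,200,200,200,200],"translation":[[-0.04,0,0],[-0.04,-0.045,0.018],[-0.04,-0.09,0.037],[-0.04,-0.135,0.056],[-0.04,-0.18,0.075]],"dr":[[0,0,0],[0,0,0],[0,0,0],[0,0,0],[0,0,0]]}'
```

```text
time_s: 26.45
position: [0.4368, 0.3416, 0.0137]
tool_rot: [[-0.004, 0.001, 1.0], [-0.002, 1.0, -0.001], [-1.0, -0.002, -0.004]]
ft_force: [0.2, 0.5, 0.6]
grip_width: 0.0553
time_s: 26.95
position: [0.4387, 0.343, 0.0177]
tool_rot: [[0.004, -0.0, 1.0], [0.001, 1.0, 0.0], [-1.0, 0.001, 0.004]]
ft_force: [0.6, -1.0, 8.0]
grip_width: 0.0328
time_s: 27.45
position: [0.4376, 0.3427, 0.1694]
tool_rot: [[0.003, -0.0, 1.0], [0.001, 1.0, 0.0], [-1.0, 0.001, 0.003]]
ft_force: [-0.3, 0.3, -0.6]
grip_width: 0.0327
time_s: 27.95
position: [0.5128, 0.1609, 0.207]
tool_rot: [[0.001, -0.001, 1.0], [0.0, 1.0, 0.001], [-1.0, 0.0, 0.001]]
ft_force: [0.6, 0.9, -1.1]
grip_width: 0.0327
```

```bash
python3 -m crank '{"hand":[200,200,200,200,200],"translation":[[0,-0.042,0.019],[0,-0.085,0.038],[0,-0.125,0.056],[0,-0.1425,0.0645],[0,-0.1425,0.0645]],"dr":[[0,0,0],[0,0,0],[0,0,0],[0,0,0],[0,0,0]]}'
python3 -m crank '{"hand":[200,200,200,200,200],"translation":[[0.04,0,0],[0.085,0,0],[0.125,0,0],[0.155,0,0],[0.155,0,0]],"dr":[[0,0,0],[0,0,0],[0,0,0],[0,0,0],[0,0,0]]}'
python3 -m crank '{"hand":[200,200],"translation":[[0,0,0],[0,0,0]],"dr":[[0,0,0],[0,0,0]]}'
```

```text
time_s: 28.45
position: [0.5778, 0.0181, 0.2062]
tool_rot: [[0.001, 0.003, 1.0], [-0.0, 1.0, -0.003], [-1.0, -0.0, 0.001]]
ft_force: [-0.1, -0.3, -1.2]
grip_width: 0.0328
time_s: 28.95
position: [0.5747, 0.0219, 0.0479]
tool_rot: [[-0.007, -0.002, 1.0], [0.002, 1.0, 0.002], [-1.0, 0.002, -0.007]]
ft_force: [-0.1, 0.3, -1.3]
grip_width: 0.033
time_s: 29.15
position: [0.5781, 0.0206, 0.053]
tool_rot: [[0.004, -0.001, 1.0], [-0.001, 1.0, 0.001], [-1.0, -0.001, 0.004]]
ft_force: [0.6, -0.1, -0.3]
grip_width: 0.0326
```

```bash
python3 -m crank '{"hand":[200,200,200,200],"translation":[[0.01,-0.0025,-0.001],[0.018,-0.0025,-0.001],[0.021,-0.0025,-0.001],[0.021,-0.0025,-0.001]],"dr":[[0,0,0],[0,0,0],[0,0,0],[0,0,0]]}'
python3 -m crank '{"hand":[200,200],"translation":[[0.0015,0,0],[0.0015,0,0]],"dr":[[0,0,0],[0,0,0]]}'
```

```text
time_s: 29.55
position: [0.5761, 0.0176, 0.0298]
tool_rot: [[-0.0, -0.0, 1.0], [0.0, 1.0, 0.0], [-1.0, 0.0, -0.0]]
ft_force: [-1.4, -1.2, 1.7]
grip_width: 0.0325
time_s: 29.75
position: [0.5761, 0.0176, 0.0297]
tool_rot: [[0.001, -0.0, 1.0], [-0.0, 1.0, 0.0], [-1.0, -0.0, 0.001]]
ft_force: [-6.7, -0.2, 16.0]
grip_width: 0.0329
```

```bash
python3 -m crank '{"hand":[200,170,130,100,100],"translation":[[-0.0015,0,0],[-0.0015,0,0],[-0.0015,0,0],[-0.0015,0,0],[-0.0015,0,0]],"dr":[[0,0,0],[0,0,0],[0,0,0],[0,0,0],[0,0,0]]}'
python3 -m crank '{"hand":[100,100,100,100,100],"translation":[[-0.02,0,0],[-0.05,0,0],[-0.095,0,-0.01],[-0.14,0,-0.04],[-0.18,0,-0.08]],"dr":[[0,0,0],[0,0,0],[0,0,0],[0,0,0],[0,0,0]]}'
python3 -m crank '{"hand":[100,100,100],"translation":[[0,0,0],[0,0,0],[0,0,0]],"dr":[[0,0,0],[0,0,0],[0,0,0]]}'
python3 - <<'E'
from chk import *;from cork import *
print(sensors.observe()["position"])
C=cal("wrist")
T=dict(shaker=(.577,.018,.056,.075,.025),cone=(.656,.013,.09,.11,.03),stop=(.649,-.096,.125,.14,.03),slate=(.648,-.096,.032,.0425,.055),ring=(.649,-.096,.046,.058,.045),b1=(.664,.123,.105,.125,.05),oak=(.662,.123,.037,.048,.065),violet=(.429,-.317,.068,.082,.05))
im,_=look("wrist",T,"w15");im2,_=look("scene",T,"s15")
print(cork("wrist",im,C,(270,150,380,330)))
cv2.imwrite("pics/c15.png",np.hstack([cv2.resize(im2[180:360,200:400],(400,400)),cv2.resize(im,(400,400))]))
E
```

```text
time_s: 30.25
position: [0.5762, 0.0176, 0.0295]
tool_rot: [[-0.0, -0.0, 1.0], [0.0, 1.0, 0.0], [-1.0, 0.0, -0.0]]
ft_force: [-0.6, 0.4, -0.1]
grip_width: 0.052
time_s: 30.75
position: [0.5033, 0.0175, 0.2039]
tool_rot: [[0.002, -0.0, 1.0], [-0.0, 1.0, 0.0], [-1.0, -0.0, 0.002]]
ft_force: [0.0, -0.5, 0.3]
grip_width: 0.0518
time_s: 31.05
position: [0.5037, 0.0176, 0.2012]
tool_rot: [[-0.002, -0.0, 1.0], [0.0, 1.0, 0.0], [-1.0, 0.0, -0.002]]
ft_force: [-0.2, -0.6, -0.5]
grip_width: 0.0523
[0.50368828 0.01761551 0.20116533]
shaker wrist 1420 [0.5753 0.0186] 0.0164 mean [0.573  0.0186 0.0645]
cone wrist 813 [0.6544 0.0118] 0.0128 mean [0.6498 0.0123 0.0974]
stop wrist 513 [ 0.648  -0.0907] 0.0104 mean [ 0.6452 -0.0891  0.1298]
slate wrist 734 [ 0.6287 -0.1116] 0.0277 mean [ 0.6233 -0.1118  0.0361]
ring wrist 117 [ 0.6271 -0.1118] 0.0099 mean [ 0.6257 -0.1099  0.0519]
b1 wrist 88 [0.6723 0.1441] 0.0064 mean [0.6716 0.1454 0.1087]
oak wrist 678 [0.6623 0.1224] 0.0512 mean [0.6625 0.1108 0.0408]
violet wrist 0
shaker scene 176 [0.5789 0.0196] 0.016 mean [0.5809 0.0211 0.0644]
cone scene 145 [0.6577 0.0131] 0.0136 mean [0.6588 0.0136 0.0988]
stop scene 120 [ 0.6522 -0.0939] 0.0132 mean [ 0.6527 -0.0925  0.131 ]
slate scene 272 [ 0.6519 -0.0958] 0.0382 mean [ 0.6654 -0.0845  0.0368]
ring scene 139 [ 0.6528 -0.0926] 0.0296 mean [ 0.6663 -0.0808  0.0525]
b1 scene 338 [0.6645 0.1235] 0.0286 mean [0.6653 0.1244 0.1135]
oak scene 658 [0.6647 0.123 ] 0.0508 mean [0.6783 0.1298 0.0417]
violet scene 159 [ 0.4313 -0.3176] 0.029 mean [ 0.4311 -0.3176  0.0726]
(363, (np.float64(318.57300275482095), np.float64(281.7190082644628)), (array([0.57711224, 0.01783326]), np.float64(0.01991344777977025)))
```

View pics/c15.png

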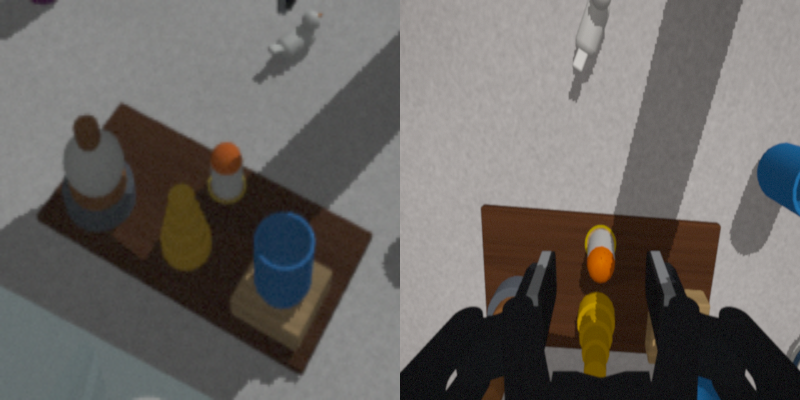

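```bash
python3 -c "
from rig import env,sensors
print(sensors.observe()['time_s']);print(env.close_job())"
```

```text
31.15
the job is handed in; nothing more can be done
None
```

I placed the pieces in the order you asked (ring, globe, blue beaker, cone, shaker) and handed the job in at 31.2 s of the allowed 112 s. The gripper was open and clear of everything, and no verdict is reported.

The last camera checks showed every piece upright:

| Piece | Placed on | Offset from target |
|---|---|---|
| Ring | slate disc | about 1 mm when laid; 2–3 mm once the globe was seated |
| Globe | seated in the ring | about 2 mm from the disc's centre; stopper top at z ≈ 131 mm (132 mm expected) |
| Blue beaker | oak block | within about 0.5 mm |
| Cone | midpoint of the board | about 1 mm |
| Shaker | cork spot | 1–2 mm |

- **Violet beaker:** it has not moved, reading within about 2 mm of its first position in the scene camera.
- **Disagreement:** the top and scene cameras differed by 3–4 mm in x, so I worked from their average and the wrist camera. The ring's final offset is the least certain figure, because the globe partly hides it.
- **Forces:** the highest wrist reading was about 17 N, when the shaker touched the board.

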